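# Lock a watch movement in its fixture with the slotted clamp screw

## Robot

A 6-joint arm with a two-finger parallel gripper is mounted at the origin on a cart in front of the work surface, level with it; the furniture and walls round the work are solid. World frame = base frame: x ahead of the robot, y to its left, z up, the work surface at z = 0. Lengths are in m, angles in rad, forces in N, time in s.
With the tool pointing down it reaches from about 0.3 to 0.875 m from the base axis. Payload 6.4 kg.
Tool frame: the origin (TCP) lies midway between the tips of the shut fingers; the grasp point (between the pads) lies 19 mm behind it; z points along the fingers, y is the line along which they close (so a half turn about z gives the same grasp; the last joint's range is limited). The gripper opens to 85 mm and grips with 20 to 120 N. Pads are 22 mm wide; open, the fingers measure 114 mm over their backs; the gripper's body (76 mm by 85 mm) begins 54 mm behind the grasp point. The pads swing forward as they close: fully open they stand 13 mm farther back than shut.
Start: joints at [-1.321, 0.181, 1.607, -0, 1.354, -0.206], TCP at [0.253, -0.516, 0.231] pointing down, gripper open.
Joint ranges: [-2.99, 2.99], [-0.89, 2.07], [0.3, 2.58], [-1.14, 4.28], [0, 2.63], [-3.12, 3.12]. Speed limits (rad/s): [2.57, 2.57, 3.01, 3.14, 3.14, 3.14].

## Interface

Orientations are given as a unit quaternion [w, x, y, z].
In Python, from bench import ctrl gives the robot as it stands.
- The arm moves only by the tool send_rows, never from a script. Its argument "motion" is a list of rows, each a list of 7 numbers: the turn, a rotation vector about the tool's x, y, z in degrees, then the shift along the tool's x, y, z in mm, then the closure, from -1 (fully open) to 1 (shut). In form: [[rx, ry, rz, tx, ty, tz, grip], ...]. A call has exactly 10 rows; each row shifts and turns the commanded pose from where the row before left it, along the tool's axes as they then stand; what a row does not reach is not made up. A row lasts 1/10 s, in which the tool goes at most 50 mm and 8.59 degrees, less where a joint would pass 70% of its speed; a pose out of reach is approached as far as the arm can. A call is refused whole if a number of a shift passes 50 or a number of a turn 8.59, either way. A call with a gripper value outside its range is refused whole. The fingers move at their own pace and stop on an object; the grip force is fixed at half the most. Time passes only in rows, so rows that do not move let the fingers close, or fill a call up. It gives the time, the measured TCP pose, the force, the opening and the grip force at its end, in the units of the state.
- ctrl.get_obs(): the state, without advancing time (a new reading comes with each control period).
- ctrl.camera(name): name is "side" or "top" or "wrist"; returns a dict with "color" (400x640x3 uint8, red, green, blue), "z_map" (400x640 float32, m along the optical axis (not along the pixel's ray), 0 where there is no reading), "mtx" (3x3 intrinsics, pixels), "extrinsics" (4x4, takes a point from camera to world coordinates); the wrist camera has in their place "hand_eye" (4x4, takes a point from camera to tool coordinates, whose origin is the TCP and whose axes are the flange's). Camera axes: x right, y down, z forward; pixel columns grow to the right and rows downward; lengths in m; the calibration is good to about 2 mm. A picture is of the moment at which its call begins: read the wrist's pose just before it.
- ctrl.hand_in(): hands the job in; it is judged then, once.
The state is a dict: "time_s": time; "q": joint angles; "dq": joint speeds; "joint_efforts": joint torques, N m; "eef_pos": TCP position; "eef_rot": TCP orientation; "wrist_force": force on the tool from outside, world axes, zero at the start; "torque": the same for the moment, N m; "opening": opening from 0.0 (shut) to 1.0 (fully open); "grasp_force": force on a finger pad.
Only numpy, scipy, OpenCV 4.12 (cv2) and the standard library are available. Lean on these libraries where they do the work, as an engineer would, in place of code of your own. Each camera call takes 0.05 s, during which the arm holds its last target. There are 200 camera calls.

## Task

Lock the watch movement in its fixture: take the red-handled flat driver out of the wooden block, seat its blade in the slot of the brass clamp screw and turn the screw clockwise (seen from above) until its dark dog lies across the movement's rim and points at its middle, keeping the blade fully seated. Then put the red driver back upright in the hole of the block it came from; leave the blue driver alone and keep the fingers off the screw.

Things in the scene. Friction and masses are not known exactly. Their poses are not given: they have to be found in the camera images.
- red_driver_grip (a point): Centre of the red handle (60 mm tall; flats 22 mm apart across y, the grip; 28 mm along x) of the upright flat driver that fits, 80 g. z up, x along the blade: 14 x 3 mm, tip 92 mm below this point. 30 to 34 mm below it a collar 34 mm wide rests on the block; shaft 8 mm. Hangs in a through hole 20 mm wide, chamfered 3 mm, point 100 mm above the bench; lift 60 mm to draw it out.
- blue_driver_grip (a point): Centre of the blue handle of the other driver, a bystander of the same shape but with a blade 5 mm wide, in the other hole. Which hole is whose varies. The holes are 70 mm apart in a fixed pale wooden block 60 x 130 mm, 66 mm high; the handles' tops are 130 mm above the bench, so carry the red driver high over the blue one.
- screw_top (a point): Centre of the top of the brass clamp screw (round head 36 mm wide), 41 mm above the bench, on a fixed aluminium plate with the movement. x along the slot, z up; turns with the screw, which does not rise or sink. Slot 16 x 5.5 mm, closed ends, floor 13 mm down; its top 8 mm flares to a mouth 26 x 15 mm. Blade seated on the floor: red grip centre 79 mm above this point. Fits either way round.
- clamp_screw (a joint): Angle of the screw in rad, growing clockwise seen from above. Starts at 0 to 0.15, its dog (dark steel finger under the head, 43 mm from the axis to its end) clear of the movement; over the movement from 0.85, straight at its centre at 1.05, stop at 1.3. Friction 0.06 N m, stays where left; blade and slot have 10 degrees of play either way.

How it is judged:
By the outcome, as a careful person would: the job done as asked, in the order asked, and still so for the second after the job is handed in, with the robot touching nothing.
It also fails if it takes over 48 s, if anything falls off the work surface, if the arm or the gripper's body presses on something with over 40 N, if the wrist force passes 120 N, or if a joint passes its speed limit or range.

## Working session

There is one attempt and no reset: what is moved stays moved. The work goes in short steps, Python scripts to look and compute and a tool call to move; the robot and the scene stay as the last step left them, time stands still between calls to the robot, and variables do not carry over. Pictures are saved under pics/ and viewed, at most 10 in all, crops included, and the job is handed in when it is done.

Besides the shell and the picture viewer there is one more tool, called after ">>>" in YAML: its name, and indented under it one key for each argument. send_rows: Moves the arm, as the interface text tells. Its arguments: {"type":"object","properties":{"motion":{"type":"array","items":{"type":"array","items":{"type":"number"}}}},"required":["motion"]}

```bash
mkdir -p pics
cat > h.py <<'E'
import numpy as np, cv2
from bench import ctrl
from scipy.spatial.transform import Rotation as R
def cam(n):
    o=ctrl.get_obs(); c=ctrl.camera(n); K=np.array(c["mtx"])
    if n=="wrist":
        T=np.eye(4); q=o["eef_rot"]; T[:3,:3]=R.from_quat([q[1],q[2],q[3],q[0]]).as_matrix(); T[:3,3]=o["eef_pos"]; T=T@np.array(c["hand_eye"])
    else: T=np.array(c["extrinsics"])
    return c["color"],c["z_map"],K,T
def ray(u,v,K,T,z):
    d=T[:3,:3]@np.linalg.inv(K)@np.array([u,v,1.]); return T[:3,3]+d*(z-T[2,3])/d[2]
def cloud(zm,K,T):
    v,u=np.mgrid[:zm.shape[0],:zm.shape[1]]
    p=np.stack([(u-K[0,2])/K[0,0]*zm,(v-K[1,2])/K[1,1]*zm,zm],-1)
    return p@T[:3,:3].T+T[:3,3]
def save(im,n): cv2.imwrite("pics/"+n,cv2.cvtColor(im,cv2.COLOR_RGB2BGR))
E
python3 - <<'E'
from h import *
o=ctrl.get_obs(); print(o)
for n in["top","side"]:
    im,z,K,T=cam(n); save(im,n+"1.png"); print(n,K.round(1).tolist(),T.round(3).tolist())
    P=cloud(z,K,T); hsv=cv2.cvtColor(im,cv2.COLOR_RGB2HSV); H,S,V=cv2.split(hsv)
    for nm,m in[("red",((H<8)|(H>172))&(S>130)&(V>60)),("blue",(H>100)&(H<130)&(S>130)&(V>60)),("brass",(H>15)&(H<32)&(S>110)&(V>80))]:
        k,l,st,ce=cv2.connectedComponentsWithStats(m.astype(np.uint8))
        for i in range(1,k):
            if st[i,4]>60:
                p=P[(l==i)&(z>0)]; print(nm,st[i].tolist(),ce[i].round(1),np.median(p,0).round(3) if len(p) else None, np.percentile(p,[2,98],axis=0).round(3).tolist() if len(p) else None)
E
```

```text
{'time_s': 0.0, 'q': array([-1.32131107e+00,  1.81535649e-01,  1.60800618e+00,  2.17837973e-05,
        1.35378478e+00, -2.06271600e-01]), 'dq': array([-1.11446073e-03, -1.03629243e-03, -5.24663672e-04,  1.71109224e-03,
        8.04810839e-05,  1.24295499e-04]), 'joint_efforts': array([-6.52443359e-04, -4.44871151e+01, -3.51339805e+01, -3.72506320e-04,
        9.04677843e-03, -8.80066047e-07]), 'eef_pos': array([ 0.25298077, -0.51575108,  0.23038806]), 'eef_rot': array([-8.67005944e-04,  9.74148040e-01,  2.25908930e-01, -8.09928621e-06]), 'wrist_force': array([-0.70090942,  0.69856157,  0.14612991]), 'torque': array([0.06041728, 0.03907095, 0.02184744]), 'grasp_force': 0.0, 'opening': 0.9989683969336427}
top [[388.9, 0.0, 325.4], [0.0, 388.9, 197.2], [0.0, 0.0, 1.0]] [[0.029, -0.995, 0.091, 0.445], [-0.999, -0.033, -0.033, 0.169], [0.036, -0.09, -0.995, 0.945], [0.0, 0.0, 0.0, 1.0]]
red [246, 187, 16, 11, 128] [254.  192.2] [0.525 0.29  0.128] [[0.516, 0.281, 0.091], [0.536, 0.309, 0.131]]
blue [410, 98, 60, 49, 1319] [435.4 124.5] [ 0.713 -0.122  0.01 ] [[0.672, -0.207, 0.002], [0.7
[... 1270 characters left out ...]
 0.009], [0.784, -0.074, 0.136]]
blue [444, 274, 36, 45, 490] [463.1 297. ] [ 0.706 -0.154  0.011] [[0.615, -0.277, 0.009], [0.728, -0.1, 0.139]]
brass [248, 51, 26, 54, 1004] [260.8  76.3] [0.403 0.661 0.229] [[0.37, 0.624, 0.151], [0.433, 0.72, 0.301]]
brass [473, 79, 13, 21, 196] [478.7  88.8] [0.848 0.138 0.288] [[0.846, 0.122, 0.269], [0.849, 0.158, 0.307]]
brass [306, 169, 33, 40, 628] [322.6 193.7] [0.524 0.2   0.034] [[0.498, 0.197, 0.001], [0.559, 0.303, 0.064]]
brass [299, 232, 18, 17, 229] [307.4 241. ] [0.464 0.019 0.038] [[0.447, 0.007, 0.02], [0.479, 0.065, 0.04]]
brass [444, 270, 37, 28, 103] [462.7 284.1] [ 0.719 -0.131  0.016] [[0.673, -0.236, 0.013], [0.732, -0.092, 0.099]]
```

View pics/top1.png

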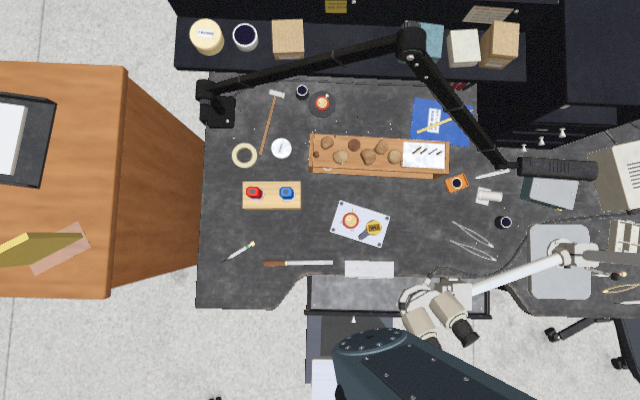

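View pics/side1.png

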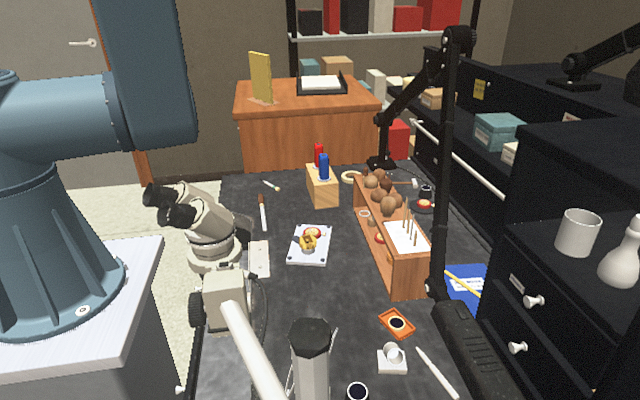

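The top view shows the block with the red driver (254,192) and blue driver (286,193), the plate with the brass screw (373,228), and the movement (350,220). A microscope (430,300) stands between the start pose and the work. Next I check obstacle heights and refine the poses.

Run:
```python
from h import *
G={}
ims={}
for n in["top","side"]:
    im,z,K,T=cam(n); ims[n]=im,z,K,T; P=cloud(z,K,T)[z>0]
    P=P[(P[:,0]>0)&(P[:,0]<1)&(P[:,1]>-.7)&(P[:,1]<.5)&(P[:,2]<.9)]
    for a,b,h in zip((P[:,0]//.05).astype(int),(P[:,1]//.05).astype(int),P[:,2]): G[a,b]=max(G.get((a,b),-1),h)
print("rows x 0..0.95, cols y .45 .. -.7 (cm)")
for a in range(20): print("%.2f"%(a*.05)," ".join("%3d"%(100*G[a,b]) if (a,b) in G else " --" for b in range(9,-15,-1)))
# handle tops in top view
im,z,K,T=ims["top"]; P=cloud(z,K,T)
hsv=cv2.cvtColor(im,cv2.COLOR_RGB2HSV);H,S,V=cv2.split(hsv)
for nm,m in[("red",((H<8)|(H>172))&(S>130)),("blue",(H>100)&(H<130)&(S>130))]:
    m=m&(P[...,2]>.12)&(P[...,2]<.14)&(P[...,1]>.15); v,u=np.nonzero(m); r=cv2.minAreaRect(np.stack([u,v],1).astype(np.float32))
    print(nm,len(u),r,ray(*r[0],K,T,.13).round(4))
m=((P[...,2]>.05)&(P[...,2]<.075)&(P[...,1]>.1)&(P[...,0]<.6)&(P[...,1]<.4)&(P[...,0]>.45)).astype(np.uint8)
c=max(cv2.findContours(m,0,1)[0],key=cv2.contourArea); b=cv2.boxPoints(cv2.minAreaRect(c)); print("block",[ray(*p,K,T,.066)[:2].round(3).tolist() for p in b])
m=((H>15)&(H<32)&(S>110)&(V>80)).astype(np.uint8); m[:, :355]=0;m[:,395:]=0;m[:210]=0;m[245:]=0
v,u=np.nonzero(m);r=cv2.minEnclosingCircle(np.stack([u,v],1).astype(np.float32));print("screw",r,ray(*r[0],K,T,.041).round(4))
save(cv2.resize(im[185:260,320:400],None,fx=7,fy=7,interpolation=2),"c1.png")
```

```text
rows x 0..0.95, cols y .45 .. -.7 (cm)
0.00 -78 -78 -78 -78 -78 -78   0   0  --  38  30  30   1   0 -78 -79  -- -79 -79 -79  -- -79 -78 -78
0.05 -79 -78 -79 -78 -79 -78   0   0   1  38  38  31   0   0 -78  --  --  -- -79  -- -79 -78 -79 -78
0.10  -- -78 -79 -79 -79 -78   0   0   0  37  36   0   0   0  --  --  --  --  --  --  --  -- -78 -78
0.15  --  --  --  -- -79 -79   0   0  37  37  36   0   0   0  --  --  --  --  --  --  --  -- -79 -78
0.20  --  --  --  --  -- -79  -6  46  -6  29  47  23  22  -6  -6  -6  -6  --  --  --  --  -- -79 -78
0.25  --   0   0   0   0   0  -6  48  54  57  58  22  23  12  -7  -6   0   0   0   0   0   1   1  --
0.30  --   0   0   0   0   0   0   0   0   0  59  22  22  12   9   9   0   2   2   2   2   1   1  --
0.35  --   0   1   1   1   1   1   1   0   0   0   7   7   8   9   9   9  10  12  15   2   1   1  --
0.40  --   0   0   1   0   0   0   1   2   4   1   0   0   0   1   1   9  11  30  11   2   3   3  --
0.45  --   0   0   6   6   6   5   1   2   4   1   0   0   0   1   3   2   2   2   2   2   3   3  --
0.50  --   0   0  13  13  13   6   1   1   1   0   
[... 555 characters left out ...]
0.80  --  33  33  29  29  33  33  33  33  33  33  33  33  33  35  35  35  35  --  --  --  --  --  --
0.85  --  33  33  25  33  33  33  33  33  33  33  33  33  33  --  --  --  --  --  --  --  --  --  --
0.90  --  --  --  --  --  --  --  --  --  --  --  --  --  --  --  --  --  --  --  --  --  --  --  --
0.95  --  --  --  --  --  29  --  35  35  --  34  34  --  --  --  --  --  --  --  --  --  --  --  --
red 104 ((252.5, 192.0), (10.0, 13.0), 90.0) [0.5252 0.2944 0.13  ]
blue 98 ((286.0, 192.0), (10.0, 12.0), 90.0) [0.5275 0.2245 0.13  ]
block [[0.553, 0.327], [0.558, 0.198], [0.499, 0.196], [0.495, 0.324]]
screw ((372.82940673828125, 227.1117706298828), 7.415129661560059) [0.4611 0.026  0.041 ]
```

View pics/c1.png

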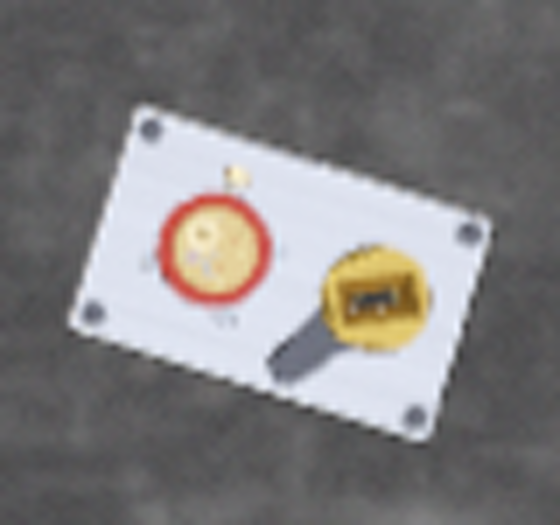

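The crop shows the screw head at (375,300), its dog pointing lower-left to (285,370), and the movement at (215,250). Clockwise therefore sweeps the dog to the movement. I'll rise, then cross over towards the block.

>>> send_rows:
  motion:
    - [0,0,6,0,0,-45,-1]
    - [0,0,6,0,0,-45,-1]
    - [0,0,6,0,0,-45,-1]
    - [0,0,6,0,0,-40,-1]
    - [0,0,0,12,-38,0,0]
    - [0,0,0,12,-38,0,0]
    - [0,0,0,12,-38,0,0]
    - [0,0,0,12,-38,0,0]
    - [0,0,0,12,-38,0,0]
    - [0,0,0,12,-38,0,0]

```text
time_s: 1.2
eef_pos: [0.3167, -0.2842, 0.4061]
eef_rot: [-0.0, 1.0, 0.018, 0.0]
wrist_force: [-0.1, 0.1, -0.4]
opening: 0.5
grasp_force: 0.0
```

>>> send_rows:
  motion:
    - [0,0,0,12,-38,0,0]
    - [0,0,0,12,-38,0,0]
    - [0,0,0,12,-38,0,0]
    - [0,0,0,12,-38,0,0]
    - [0,0,0,12,-38,0,0]
    - [0,0,0,12,-38,0,0]
    - [0,0,0,12,-38,0,0]
    - [0,0,0,12,-38,0,0]
    - [0,0,0,12,-38,0,0]
    - [0,0,0,0,0,0,0]

```text
time_s: 2.2
eef_pos: [0.412, 0.064, 0.4061]
eef_rot: [-0.001, 1.0, 0.022, -0.0]
wrist_force: [-0.2, -0.7, 0.5]
opening: 0.5
grasp_force: 0.0
```

Run:
```python
from h import *
im,z,K,T=cam("wrist"); save(im,"w1.png"); print(T.round(3).tolist(),K[0].tolist(),(ctrl.camera("wrist")["hand_eye"]).round(3).tolist())
```

```text
[[0.044, -0.962, -0.269, 0.48], [-0.999, -0.042, -0.011, 0.067], [-0.001, 0.27, -0.963, 0.55], [0.0, 0.0, 0.0, 1.0]] [335.73468965430874, 0.0, 320.0267558091253] [[0.0, -0.963, -0.269, 0.068], [1.0, 0.0, 0.001, 0.0], [-0.001, -0.269, 0.963, -0.144], [0.0, 0.0, 0.0, 1.0]]
```

View pics/w1.png

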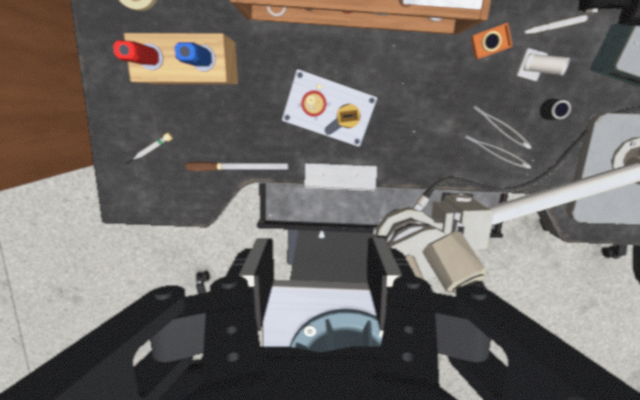

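Screw seen at (347,116), red driver at (125,48), blue at (190,50). Moving to look at the red driver from nearer.

>>> send_rows:
  motion:
    - [0,0,0,9,-38,-15,0]
    - [0,0,0,9,-38,-15,0]
    - [0,0,0,9,-38,15,0]
    - [0,0,0,9,-38,30,0]
    - [0,0,0,7,-38,30,0]
    - [0,0,0,7,-34,30,0]
    - [0,0,0,0,0,30,0]
    - [0,0,0,0,0,0,0]
    - [0,0,0,0,0,0,0]
    - [0,0,0,0,0,0,0]

```text
time_s: 3.3
eef_pos: [0.4551, 0.2847, 0.3037]
eef_rot: [-0.0, 1.0, 0.017, 0.002]
wrist_force: [-0.2, 0.0, 0.7]
opening: 0.5
grasp_force: 0.0
```

```bash
cat > drv.py <<'E'
from h import *
def measure(save_as=None):
    im,z,K,T=cam("wrist")
    if save_as: save(im,save_as)
    P=cloud(z,K,T); H,S,V=cv2.split(cv2.cvtColor(im,cv2.COLOR_RGB2HSV)); out={}
    for nm,m in[("red",((H<8)|(H>172))&(S>130)),("blue",(H>100)&(H<130)&(S>130))]:
        mm=m&(P[...,2]>.122)&(P[...,2]<.138)&(P[...,1]>.1)
        k,l,st,ce=cv2.connectedComponentsWithStats(mm.astype(np.uint8))
        if k<2: continue
        i=1+np.argmax(st[1:,4]); v,u=np.nonzero(l==i)
        W=np.array([ray(a,b,K,T,.13)[:2] for a,b in zip(u,v)])
        r=cv2.minAreaRect((W*1000).astype(np.float32)); print(nm,len(u),np.round(r[0],1),np.round(r[1],1),round(r[2],1),"zmed",np.median(P[l==i][:,2]).round(4))
if __name__=="__main__":
    import sys; measure(sys.argv[1]); o=ctrl.get_obs(); print(o["eef_pos"],o["eef_rot"],o["q"])
E
python3 drv.py w2.png
```

```text
red 477 [528.  296.5] [20.  24.6] 0.9 zmed 0.1312
blue 476 [529.2 228.1] [19.2 26.3] 2.0 zmed 0.1313
[0.45506585 0.28486937 0.30380937] [-5.66229040e-04  9.99844932e-01  1.74989224e-02  1.89190279e-03] [ 3.38169437e-01  3.89854605e-02  1.61619551e+00 -1.18394227e-04
  1.48246380e+00  1.87397628e+00]
```

View pics/w2.png

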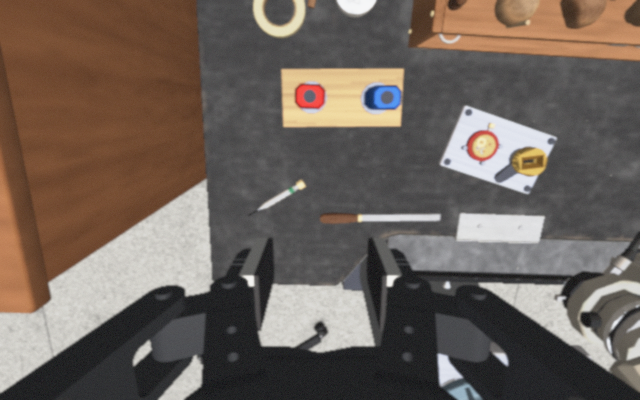

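The red handle is at (310,96) and the blue at (384,97), and the block is square to the tool to within about 1°. Going in for the grasp.

>>> send_rows:
  motion:
    - [0,0,0,18,-2,15,0]
    - [0,0,0,18,-2,15,0]
    - [0,0,0,18,-2,15,0]
    - [0,0,0,18,-2.5,15,0]
    - [0,0,0,0,0,35,0]
    - [0,0,0,0,0,35,0]
    - [0,0,0,0,0,35,0]
    - [0,0,0,0,0,35,0]
    - [0,0,0,0,0,19,0]
    - [0,0,0,0,0,0,0]

```text
time_s: 4.35
eef_pos: [0.5243, 0.2956, 0.0806]
eef_rot: [0.001, 1.0, 0.018, -0.002]
wrist_force: [-0.3, 0.9, 0.0]
opening: 0.501
grasp_force: 0.0
```

>>> send_rows:
  motion:
    - [0,0,0,0,0,0,1]
    - [0,0,0,0,0,0,1]
    - [0,0,0,0,0,0,1]
    - [0,0,0,0,0,0,1]
    - [0,0,0,0,0,0,1]
    - [0,0,0,0,0,0,1]
    - [0,0,0,0,0,0,1]
    - [0,0,0,0,0,0,1]
    - [0,0,0,0,0,0,1]
    - [0,0,0,0,0,0,1]

```text
time_s: 5.35
eef_pos: [0.5268, 0.2972, 0.0845]
eef_rot: [-0.0, 1.0, 0.019, 0.002]
wrist_force: [-0.1, -1.1, 8.0]
opening: 0.302
grasp_force: 59.9
```

Run:
```python
from h import *
o=ctrl.get_obs(); print(o)
im,z,K,T=cam("wrist"); save(im,"w3.png")
```

```text
{'time_s': 5.35, 'q': array([ 3.17784073e-01,  4.08928498e-01,  1.63866358e+00, -3.96717850e-04,
        1.09031380e+00,  1.85158965e+00]), 'dq': array([ 0.0013828 , -0.00012912,  0.00024185, -0.00055122, -0.00065557,
       -0.0009408 ]), 'joint_efforts': array([ 3.43508888e-01, -4.69992685e+01, -2.78713095e+01,  2.64070211e-01,
       -2.02090228e-01, -1.82407518e-02]), 'eef_pos': array([0.52681534, 0.2971774 , 0.08448539]), 'eef_rot': array([-3.75264672e-04,  9.99825557e-01,  1.85856307e-02,  1.81335499e-03]), 'wrist_force': array([-0.1343109 , -1.05915265,  7.97059926]), 'torque': array([-0.23811525,  0.02899933,  0.03768606]), 'grasp_force': 59.891438484191895, 'opening': 0.30202459026372214}
```

View pics/w3.png

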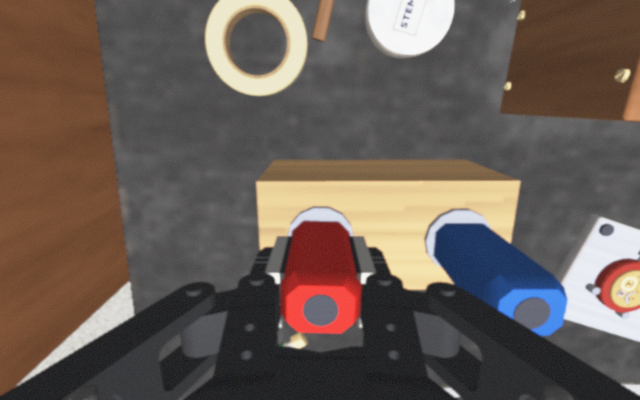

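The grip is good: red sits flush between the pads, its top at (320,310). Lifting out and carrying high to a viewpoint behind the screw.

>>> send_rows:
  motion:
    - [0,0,0,0,0,-10,1]
    - [0,0,0,0,0,-20,1]
    - [0,0,0,0,0,-30,1]
    - [0,0,0,0,0,-40,1]
    - [0,0,0,0,0,-40,1]
    - [0,0,0,0,0,-40,1]
    - [0,0,0,-22,33,0,1]
    - [0,0,0,-22,33,0,1]
    - [0,0,0,-22,33,0,1]
    - [0,0,0,-22,33,0,1]

```text
time_s: 6.4
eef_pos: [0.441, 0.1607, 0.2628]
eef_rot: [0.0, 1.0, 0.019, 0.0]
wrist_force: [-0.3, -1.5, -0.8]
opening: 0.292
grasp_force: 59.2
```

>>> send_rows:
  motion:
    - [0,0,0,-22,33,0,1]
    - [0,0,0,-22,33,20,1]
    - [0,0,0,-22,33,30,1]
    - [0,0,0,-8,10,30,1]
    - [0,0,0,0,0,15,1]
    - [0,0,0,0,0,0,1]
    - [0,0,0,0,0,0,1]
    - [0,0,0,0,0,0,1]
    - [0,0,0,0,0,0,1]
    - [0,0,0,0,0,0,1]

```text
time_s: 7.4
eef_pos: [0.3729, 0.0502, 0.168]
eef_rot: [0.0, 1.0, 0.019, 0.001]
wrist_force: [-0.8, 0.6, -0.1]
opening: 0.299
grasp_force: 59.2
```

Run:
```python
from h import *
o=ctrl.get_obs(); print(o["eef_pos"],o["eef_rot"],o["wrist_force"],o["opening"],o["grasp_force"])
im,z,K,T=cam("wrist"); 
H,S,V=cv2.split(cv2.cvtColor(im,cv2.COLOR_RGB2HSV)); P=cloud(z,K,T)
near=(np.hypot(P[...,0]-.461,P[...,1]-.026)<.03)
m=((H>12)&(H<35)&(S>100)&(P[...,2]>.0)&(P[...,2]<.05)&near).astype(np.uint8)
c=max(cv2.findContours(m,0,2)[0],key=cv2.contourArea); W=np.array([ray(*p[0],K,T,.041)[:2] for p in c])*1000
print("head",cv2.minEnclosingCircle(W.astype(np.float32)),cv2.minAreaRect(W.astype(np.float32)))
# slot: dark inside head
g=cv2.fillPoly(np.zeros_like(m),[c],1); dk=((g>0)&(P[...,2]<.037)).astype(np.uint8); vv=V[g>0]; print("V pct",np.percentile(vv,[5,25,50,75,95]))
for nm,d in[("depth",dk),("V",((g>0)&(V<150)).astype(np.uint8))]:
    v,u=np.nonzero(d); 
    if len(u)<10: continue
    X=np.array([ray(a,b,K,T,.037)[:2] for a,b in zip(u,v)])*1000; r=cv2.minAreaRect(X.astype(np.float32)); e=np.linalg.eigh(np.cov(X.T)); ax=e[1][:,1]
    print(nm,len(u),X.mean(0).round(1),np.round(r[0],1),np.round(r[1],1),"yaw",np.degrees(np.arctan2(ax[1],ax[0])).round(1),e[0].round(1))
x,y,w,h=cv2.boundingRect(c); print(x,y,w,h); np.savez("w4.npz",im=im,z=z,K=K,T=T)
x0,y0=max(0,x-60),max(0,y-30); save(cv2.resize(im[y0:y0+120,x0:x0+150],None,fx=5,fy=5,interpolation=2),"w4.png"); print(x0,y0)
```

```text
[0.37286116 0.05015846 0.16801687] [1.14000554e-04 9.99822873e-01 1.88100289e-02 6.26409935e-04] [-0.7777113   0.55019227 -0.1116242 ] 0.29949807598382594 59.198822379112244
head ((460.948486328125, 25.718870162963867), 17.75196075439453) ((461.5030212402344, 25.22906494140625), (33.14855194091797, 32.91800308227539), 2.8590362071990967)
V pct [ 76. 137. 189. 226. 229.]
depth 290 [461.   25.2] [459.4  27.9] [14.5 28.8] yaw 110.1 [ 8.5 42.2]
V 620 [461.6  24.6] [466.3  27.8] [24.2 30.5] yaw 100.5 [17.7 58.7]
335 51 44 47
275 21
```

View pics/w4.png

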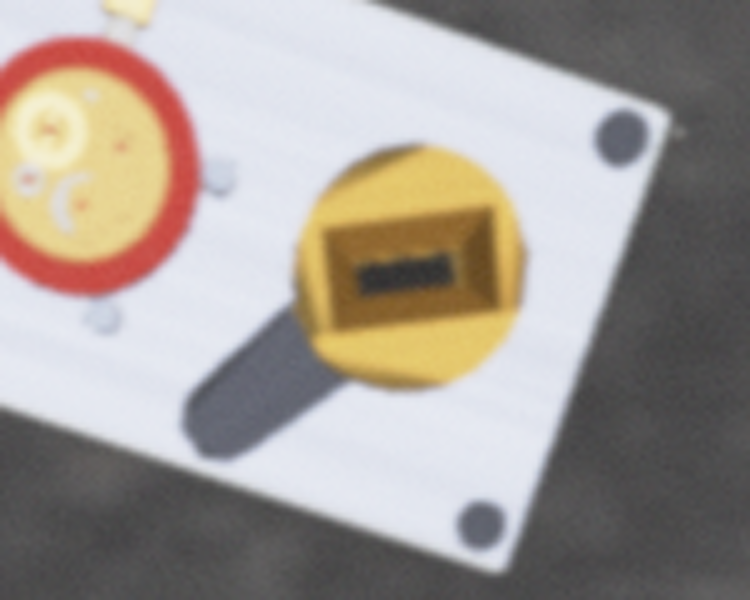

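The mouth corners are at about (323,230), (494,207), (500,308) and (333,330) in the crop, and the dog points lower-left. Converting these.

Run:
```python
from h import *
d=np.load("w4.npz");K,T=d["K"],d["T"]
f=lambda x,y,z:ray(275+x/5-.4,21+y/5-.4,K,T,z)[:2]*1000
c=np.array([f(*p,.041) for p in[(323,230),(494,207),(500,308),(333,330)]]); print(c.round(1),"ctr",c.mean(0).round(1))
for a,b in[(0,1),(3,2)]: e=c[b]-c[a]; print("yaw",np.degrees(np.arctan2(e[1],e[0])).round(1),np.linalg.norm(e).round(1))
for a,b in[(0,3),(1,2)]: e=c[b]-c[a]; print("yaw short",np.degrees(np.arctan2(e[1],e[0])).round(1),np.linalg.norm(e).round(1))
s=c.mean(0); mv=f(80,165,.03); tip=f(212,425,.025)
ang=lambda p:np.degrees(np.arctan2(*(p-s)[::-1])); print("move",mv,ang(mv),"dog",ang(tip))
# driver top in w3
H=np.array([[0,-.963,-.269,.068],[1,0,.001,0],[-.001,-.269,.963,-.144],[0,0,0,1]]);
for im in["current"]:
    I,z,K,T=cam("wrist"); hs=cv2.cvtColor(I,cv2.COLOR_RGB2HSV); P=cloud(z,K,T); o=ctrl.get_obs()
    m=((hs[...,0]<8)|(hs[...,0]>172))&(hs[...,1]>130); m[:150]=0; m[:,:250]=0; m[:,390:]=0
    zt=P[m][:,2]; print("top z rel tcp", np.percentile(zt,[50,90,97])-o["eef_pos"][2])
    print("grey cap", (ray(320,310,K,T,o["eef_pos"][2]+.0455)-o["eef_pos"]).round(4))
print(o["eef_pos"])
```

```text
[[466.6  38.8]
 [470.8  13.1]
 [456.4  11.1]
 [452.2  36.5]] ctr [461.5  24.9]
yaw -80.6 26.0
yaw -80.7 25.8
yaw short -170.9 14.5
yaw short -171.8 14.6
move [475.71520443  76.64596713] 74.65938756822396 dog 129.1170006622845
top z rel tcp [0.04221936 0.04756992 0.04802573]
grey cap [-0.0002 -0.0002  0.0455]
[0.37257901 0.05011498 0.16767939]
```

Slot centre is (461.5, 24.9) mm at yaw 99.4°, and the screw needs 54.5° clockwise. Rotating the tool by −97.2° and moving over the screw.

>>> send_rows:
  motion:
    - [0,0,-8.1,0,0,0,1]
    - [0,0,-8.1,0,0,0,1]
    - [0,0,-8.1,0,0,0,1]
    - [0,0,-8.1,0,0,0,1]
    - [0,0,-8.1,0,0,0,1]
    - [0,0,-8.1,0,0,0,1]
    - [0,0,-8.1,0,0,0,1]
    - [0,0,-8.1,0,0,0,1]
    - [0,0,-8.1,0,0,0,1]
    - [0,0,-8.1,0,0,0,1]

```text
time_s: 8.5
eef_pos: [0.3724, 0.05, 0.1674]
eef_rot: [0.0, 0.746, 0.666, 0.0]
wrist_force: [0.1, -0.3, -0.4]
opening: 0.297
grasp_force: 59.3
```

>>> send_rows:
  motion:
    - [0,0,-8.1,0,0,0,1]
    - [0,0,-8.1,0,0,0,1]
    - [0,0,0,-10,21,5,1]
    - [0,0,0,-10,21,5,1]
    - [0,0,0,-10,21,5,1]
    - [0,0,0,-9.5,20.5,5,1]
    - [0,0,0,0,0,0,1]
    - [0,0,0,0,0,0,1]
    - [0,0,0,0,0,0,1]
    - [0,0,0,0,0,0,1]

```text
time_s: 9.5
eef_pos: [0.4605, 0.0248, 0.1475]
eef_rot: [0.0, 0.647, 0.762, 0.0]
wrist_force: [0.1, -0.1, -1.0]
opening: 0.3
grasp_force: 59.2
```

Run:
```python
from h import *
o=ctrl.get_obs(); q=o["eef_rot"]; M=R.from_quat([q[1],q[2],q[3],q[0]]).as_matrix()
print(o["eef_pos"],"yaw",np.degrees(np.arctan2(M[1,0],M[0,0])),"z",M[:,2].round(4),o["wrist_force"],o["q"])
d=np.array([.4615,.0249,0])-o["eef_pos"]; print("tool d mm",(M.T@d*1000).round(1))
im,z,K,T=cam("side"); save(cv2.resize(im[130:270,240:400],None,fx=5,fy=5)[:600],"s2.png")
```

```text
[0.46048919 0.02483042 0.14746289] yaw 99.33716196256307 z [ 0.  0. -1.] [ 0.10655158 -0.14773249 -0.97596945] [-2.04441958e-01  2.08745792e-02  1.96368010e+00  7.46331333e-06
  1.15702988e+00 -3.67409177e-01]
tool d mm [-1.000e-01  1.000e+00  1.475e+02]
```

View pics/s2.png

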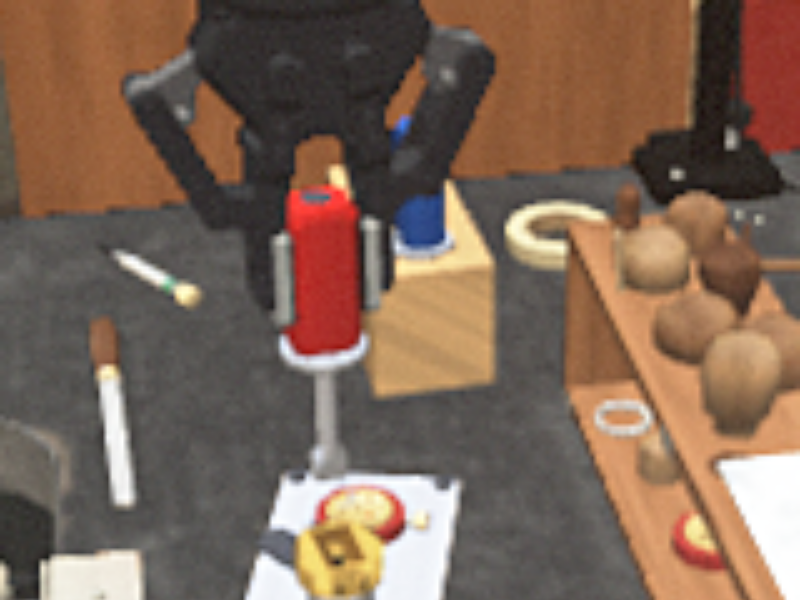

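The driver hangs upright just behind the screw in this view, blade tip at (327,470). Descending.

>>> send_rows:
  motion:
    - [0,0,0,0,1,10,1]
    - [0,0,0,0,0,10,1]
    - [0,0,0,0,0,5,1]
    - [0,0,0,0,0,3,1]
    - [0,0,0,0,0,3,1]
    - [0,0,0,0,0,3,1]
    - [0,0,0,0,0,2,1]
    - [0,0,0,0,0,2,1]
    - [0,0,0,0,0,1,1]
    - [0,0,0,0,0,0,1]

```text
time_s: 10.55
eef_pos: [0.4636, 0.0243, 0.1115]
eef_rot: [0.001, 0.647, 0.762, 0.0]
wrist_force: [-8.5, 0.7, 25.0]
opening: 0.295
grasp_force: 61.9
```

Contact on the flare's +x side: the tool sits 2 mm past the slot. I'll back off a little and shift −2 mm.

>>> send_rows:
  motion:
    - [0,0,0,0,0,-3,1]
    - [0,0,0,0,-1,0,1]
    - [0,0,0,0,-1,0,1]
    - [0,0,0,0,0,0,1]
    - [0,0,0,0,0,0,1]
    - [0,0,0,0,0,0,1]
    - [0,0,0,0,0,0,1]
    - [0,0,0,0,0,0,1]
    - [0,0,0,0,0,0,1]
    - [0,0,0,0,0,0,1]

```text
time_s: 11.55
eef_pos: [0.462, 0.0243, 0.1124]
eef_rot: [0.002, 0.647, 0.762, 0.001]
wrist_force: [2.0, 1.2, 5.6]
opening: 0.3
grasp_force: 60.0
```

```bash
cat > st.py <<'E'
from h import *
o=ctrl.get_obs(); q=o["eef_rot"]; M=R.from_quat([q[1],q[2],q[3],q[0]]).as_matrix()
print(o["time_s"],o["eef_pos"].round(4),"yaw",np.degrees(np.arctan2(M[1,0],M[0,0])).round(2),"z",M[:,2].round(4),"F",o["wrist_force"].round(1),"M",o["torque"].round(2),"q",o["q"].round(2))
E
python3 st.py
```

```text
11.55 [0.462  0.0243 0.1124] yaw 99.3 z [ 4.3e-03 -1.0e-04 -1.0e+00] F [2.  1.2 5.6] M [ 0.34 -0.47  0.  ] q [-0.21  0.08  1.99  0.    1.07 -0.37]
```

>>> send_rows:
  motion:
    - [0,0,0,0,0,1,1]
    - [0,0,0,0,0,1,1]
    - [0,0,0,0,0,1,1]
    - [0,0,0,0,0,1,1]
    - [0,0,0,0,0,0,1]
    - [0,0,0,0,0,0,1]
    - [0,0,0,0,0,0,1]
    - [0,0,0,0,0,0,1]
    - [0,0,0,0,0,0,1]
    - [0,0,0,0,0,0,1]

```text
time_s: 12.55
eef_pos: [0.4631, 0.0239, 0.1113]
eef_rot: [0.003, 0.647, 0.762, 0.001]
wrist_force: [-6.5, 1.4, 29.9]
opening: 0.297
grasp_force: 62.4
```

```bash
python3 st.py
python3 - <<'E'
from h import *
im,z,K,T=cam("side"); save(cv2.resize(im[170:270,260:360],None,fx=6,fy=6,interpolation=2),"s3.png")
E
```

```text
12.55 [0.4631 0.0239 0.1113] yaw 99.33 z [ 0.0059 -0.0011 -1.    ] F [-6.5  1.4 29.9] M [ 0.45  1.35 -0.  ] q [-0.21  0.08  1.99  0.    1.07 -0.37]
```

View pics/s3.png

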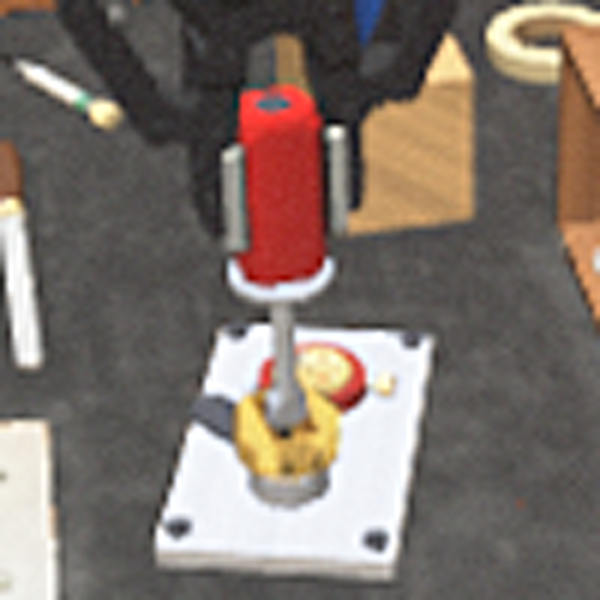

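The blade shows face-on here: about 15 mm wide at (285,410). So it lies along the tool's y axis, and the driver stood 90° from what I assumed. The side view and the 20 x 25 mm handle-top measurement agree. I'll raise it, turn +90° and try again.

>>> send_rows:
  motion:
    - [0,0,0,0,0,-10,1]
    - [0,0,0,0,0,-10,1]
    - [0,0,8.2,0,0,0,1]
    - [0,0,8.2,0,0,0,1]
    - [0,0,8.2,0,0,0,1]
    - [0,0,8.2,0,0,0,1]
    - [0,0,8.2,0,0,0,1]
    - [0,0,8.2,0,0,0,1]
    - [0,0,8.2,0,0,0,1]
    - [0,0,8.2,0,0,0,1]

```text
time_s: 13.6
eef_pos: [0.4597, 0.0244, 0.127]
eef_rot: [-0.0, 0.958, 0.287, -0.0]
wrist_force: [-0.3, 0.2, -0.6]
opening: 0.298
grasp_force: 59.2
```

>>> send_rows:
  motion:
    - [0,0,8.2,0,0,0,1]
    - [0,0,8.2,0,0,0,1]
    - [0,0,7.9,0,0,0,1]
    - [0,0,0,0,0,0,1]
    - [0,0,0,0,0,0,1]
    - [0,0,0,0,0,0,1]
    - [0,0,0,0,0,0,1]
    - [0,0,0,0,0,0,1]
    - [0,0,0,0,0,0,1]
    - [0,0,0,0,0,0,1]

```text
time_s: 14.6
eef_pos: [0.4601, 0.0243, 0.1273]
eef_rot: [0.0, 0.997, 0.082, 0.0]
wrist_force: [-0.8, 0.5, -0.1]
opening: 0.294
grasp_force: 59.2
```

```bash
python3 st.py
python3 - <<'E'
from h import *
im,z,K,T=cam("side"); save(cv2.resize(im[160:270,260:360],None,fx=5,fy=5,interpolation=2),"s4.png")
E
```

```text
14.6 [0.4601 0.0243 0.1273] yaw 9.43 z [ 0. -0. -1.] F [-0.8  0.5 -0.1] M [ 0.01 -0.01 -0.01] q [-0.21  0.05  1.98  0.    1.11  1.2 ]
```

View pics/s4.png

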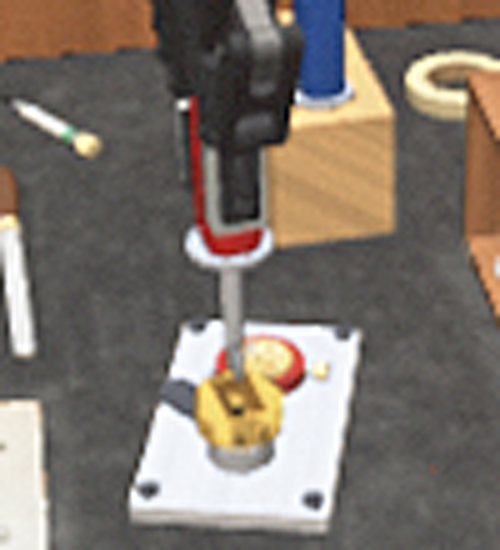

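The blade is now edge-on and in line with the slot, tip at (234,375). Descending again.

>>> send_rows:
  motion:
    - [0,0,0,1.4,-0.4,0,1]
    - [0,0,0,0,0,4,1]
    - [0,0,0,0,0,4,1]
    - [0,0,0,0,0,3,1]
    - [0,0,0,0,0,3,1]
    - [0,0,0,0,0,3,1]
    - [0,0,0,0,0,2,1]
    - [0,0,0,0,0,1,1]
    - [0,0,0,0,0,0,1]
    - [0,0,0,0,0,0,1]

```text
time_s: 15.65
eef_pos: [0.4615, 0.0249, 0.1074]
eef_rot: [0.0, 0.997, 0.082, 0.0]
wrist_force: [-0.6, 0.2, -1.9]
opening: 0.298
grasp_force: 59.2
```

```bash
python3 st.py
```

```text
15.65 [0.4615 0.0249 0.1074] yaw 9.42 z [ 2.e-04 -1.e-04 -1.e+00] F [-0.6  0.2 -1.9] M [-0.01 -0.   -0.02] q [-0.2   0.09  1.99 -0.    1.07  1.2 ]
```

No contact, already deeper than before. Continuing to the floor.

>>> send_rows:
  motion:
    - [0,0,0,0,0,1,1]
    - [0,0,0,0,0,1,1]
    - [0,0,0,0,0,1,1]
    - [0,0,0,0,0,0.5,1]
    - [0,0,0,0,0,0.5,1]
    - [0,0,0,0,0,0,1]
    - [0,0,0,0,0,0,1]
    - [0,0,0,0,0,0,1]
    - [0,0,0,0,0,0,1]
    - [0,0,0,0,0,0,1]

```text
time_s: 16.65
eef_pos: [0.4618, 0.025, 0.1042]
eef_rot: [0.0, 0.997, 0.082, 0.0]
wrist_force: [-2.3, 1.3, 7.7]
opening: 0.297
grasp_force: 60.4
```

```bash
python3 st.py
```

```text
16.65 [0.4618 0.025  0.1042] yaw 9.42 z [ 6.e-04 -1.e-04 -1.e+00] F [-2.3  1.3  7.7] M [ 0.2   0.63 -0.02] q [-0.2   0.09  1.99  0.    1.06  1.2 ]
```

Seated: TCP 104.2 mm, which puts the grip centre at 120 mm, with 8 N on the floor. Turning clockwise.

>>> send_rows:
  motion:
    - [0,0,6,0,0,0.3,1]
    - [0,0,6,0,0,0,1]
    - [0,0,6,0,0,0,1]
    - [0,0,6,0,0,0,1]
    - [0,0,6,0,0,0,1]
    - [0,0,6,0,0,0,1]
    - [0,0,6,0,0,0,1]
    - [0,0,6,0,0,0,1]
    - [0,0,6,0,0,0,1]
    - [0,0,6,0,0,0,1]

```text
time_s: 17.65
eef_pos: [0.4619, 0.0257, 0.1041]
eef_rot: [-0.001, 0.903, -0.429, 0.0]
wrist_force: [-2.5, 3.7, 10.5]
opening: 0.297
grasp_force: 59.9
```

```bash
python3 st.py
cat > dog.py <<'E'
from h import *
# dog direction and movement centre in side/top view
for n in["side","top"]:
    im,z,K,T=cam(n); H,S,V=cv2.split(cv2.cvtColor(im,cv2.COLOR_RGB2HSV))
    v,u=np.mgrid[:400,:640]; W=np.array([ray(a,b,K,T,.026)[:2] for a,b in zip(u[150:280,230:420].ravel(),v[150:280,230:420].ravel())]).reshape(130,190,2)
    s=np.array([.4615,.0249]); d=W-s; rr=np.hypot(*np.moveaxis(d,-1,0)); th=np.degrees(np.arctan2(d[...,1],d[...,0]))
    h,sa,va=[a[150:280,230:420] for a in(H,S,V)]
    m=(va<125)&(sa<70)&(rr>.02)&(rr<.042)
    k,l,st,ce=cv2.connectedComponentsWithStats(m.astype(np.uint8))
    for i in range(1,k):
        if st[i,4]>=12: q=l==i; e=(W[q].mean(0)-s); print(n,st[i,4],"mean r",rr[q].mean().round(3),"th mean/median",np.degrees(np.arctan2(e[1],e[0])).round(1),np.median(th[q]).round(1))
    x0,y0,x1,y1=(270,195,340,275) if n=="side" else (330,200,400,255)
    save(cv2.resize(im[y0:y1,x0:x1],None,fx=6,fy=6,interpolation=2),"dog_%s.png"%n)
E
python3 dog.py
```

```text
17.65 [0.4619 0.0257 0.1041] yaw -50.83 z [ 8.0e-04  1.3e-03 -1.0e+00] F [-2.5  3.7 10.5] M [0.95 0.69 0.09] q [-0.2   0.09  1.99  0.    1.06  2.25]
side 43 mean r 0.039 th mean/median 165.2 153.7
top 102 mean r 0.032 th mean/median 1.4 2.1
top 28 mean r 0.028 th mean/median -47.6 -46.3
top 123 mean r 0.031 th mean/median -173.3 -144.6
```

View pics/dog_side.png

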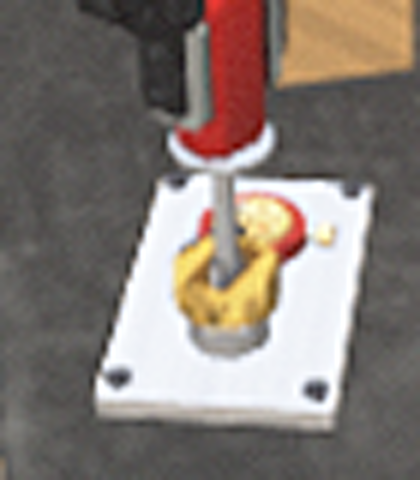

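That view shows the dog swinging behind the head towards the movement's rim, at (195,240). It was also my eleventh picture, one over the limit of ten, so I'll view no more and check numerically from here. Finishing the turn, easing off and lifting.

>>> send_rows:
  motion:
    - [0,0,2.5,0,0,0,1]
    - [0,0,2.5,0,0,0,1]
    - [0,0,0,0,0,0,1]
    - [0,0,-4,0,0,0,1]
    - [0,0,-5,0,0,0,1]
    - [0,0,0,0,0,-2,1]
    - [0,0,0,0,0,-6,1]
    - [0,0,0,0,0,-12,1]
    - [0,0,0,0,0,-20,1]
    - [0,0,0,0,0,0,1]

```text
time_s: 18.75
eef_pos: [0.4636, 0.0245, 0.146]
eef_rot: [-0.001, 0.918, -0.396, 0.003]
wrist_force: [-0.4, -0.5, 0.1]
opening: 0.295
grasp_force: 59.2
```

```bash
python3 st.py
python3 - <<'E'
from h import *
im,z,K,T=cam("wrist"); np.savez("a.npz",im=im,z=z,K=K,T=T); P=cloud(z,K,T)
uv=K@np.linalg.inv(T)[:3]@np.array([.4615,.0249,.041,1]); print("screw px wrist",uv[:2]/uv[2])
im,z,K,T=cam("side"); np.savez("b.npz",im=im,z=z,K=K,T=T)
s=np.array([.4615,.0249]); H,S,V=cv2.split(cv2.cvtColor(im,cv2.COLOR_RGB2HSV))
# polar profile on plane z=.022 (dog height) r 20..30mm
for zz in(.022,.03):
  for r in(.022,.026,.03):
    row=[]
    for a in range(40,140,6):
        p=np.array([s[0]+r*np.cos(np.radians(a)),s[1]+r*np.sin(np.radians(a)),zz,1]); q=K@np.linalg.inv(T)[:3]@p; u,v=np.round(q[:2]/q[2]).astype(int); row.append("%d:%d/%d/%d"%(a,H[v,u],S[v,u],V[v,u]))
    print(zz,r,*row)
E
```

```text
18.75 [0.4636 0.0245 0.146 ] yaw -46.63 z [ 0.0056 -0.0012 -1.    ] F [-0.4 -0.5  0.1] M [ 0.02 -0.04 -0.03] q [-0.2   0.03  1.96 -0.    1.15  2.18]
screw px wrist [321.11865786 196.25977685]
0.022 0.022 40:20/146/210 46:25/126/254 52:24/129/247 58:22/139/238 64:19/154/174 70:19/146/223 76:20/152/213 82:17/158/161 88:16/164/146 94:16/157/148 100:17/165/145 106:17/164/143 112:17/163/152 118:19/157/192 124:20/159/223 130:24/109/237 136:23/8/242
0.022 0.026 40:20/158/174 46:24/132/251 52:24/133/248 58:16/161/146 64:14/154/119 70:17/153/153 76:18/167/165 82:16/168/147 88:17/162/148 94:18/151/182 100:20/145/228 106:19/149/211 112:23/138/240 118:25/104/246 124:15/8/242 130:113/13/255 136:113/13/255
0.022 0.03 40:126/18/228 46:24/136/247 52:24/133/249 58:17/162/157 64:15/162/131 70:15/157/135 76:16/163/144 82:17/163/149 88:19/152/199 94:21/138/237 100:25/130/251 106:25/136/247 112:25/143/246 118:19/8/241 124:112/15/254 130:113/8/249 136:110/6/248
0.03 0.022 40:22/141/240 46:17/162/157 52:15/157/125 58:20/154/181 64:16/168/140 70:15/154/137 76:17/158/145 82:18/164/151 88:19/151/202 94:23/139/244 100:25/134/250 106:25/130/251 112:25/139/252 118:21/142/230 124:25/143/246 130:23/98/244 136:19/8/241
0.03 0.026 40:11/158/226 46:20/147/230 52:20/150/214 58:21/144/227 64:20/150/219 70:18/154/186 76:18/168/167 82:19/152/208 88:24/134/243 94:23/141/231 100:21/133/224 106:21/152/230 112:16/47/184 118:113/25/247 124:113/12/254 130:111/14/252 136:113/8/249
0.03 0.03 40:3/168/190 46:12/136/219 52:20/123/226 58:20/105/221 64:18/93/162 70:19/121/186 76:19/124/198 82:20/130/218 88:17/148/201 94:9/166/186 100:122/16/204 106:113/36/191 112:113/20/233 118:111/13/254 124:109/8/249 130:109/8/249 136:109/8/250
```

>>> send_rows:
  motion:
    - [0,0,0,-10,0,-5,1]
    - [0,0,0,-20,0,-5,1]
    - [0,0,0,-20,0,-5,1]
    - [0,0,0,-20,0,-5,1]
    - [0,0,0,-20,0,-2,1]
    - [0,0,0,0,0,0,1]
    - [0,0,0,0,0,0,1]
    - [0,0,0,0,0,0,1]
    - [0,0,0,0,0,0,1]
    - [0,0,0,0,0,0,1]

```text
time_s: 19.85
eef_pos: [0.3998, 0.0899, 0.1648]
eef_rot: [0.0, 0.918, -0.396, -0.0]
wrist_force: [0.4, -0.3, -0.5]
opening: 0.296
grasp_force: 59.2
```

```bash
python3 st.py
cat > slot.py <<'E'
from h import *
def rectify(im,K,T,z,h=.05,n=400):   # top-down resample of plane z round the screw: px = 0.25mm, right=+x, down=+y
    s=(.4615,.0249); g=np.linspace(-h,h,n); X,Y=np.meshgrid(s[0]+g,s[1]+g)
    p=np.stack([X,Y,np.full_like(X,z),np.ones_like(X)],-1)@(K@np.linalg.inv(T)[:3]).T
    return cv2.remap(im,(p[...,0]/p[...,2]).astype(np.float32),(p[...,1]/p[...,2]).astype(np.float32),cv2.INTER_LINEAR)
def run(im,K,T):
    k=.25
    I=rectify(im,K,T,.041); H,S,V=cv2.split(cv2.cvtColor(I,cv2.COLOR_RGB2HSV)); yy,xx=np.mgrid[:400,:400]-200.; rr=np.hypot(xx,yy)*k
    m=((rr<15.5)&(V<175)).astype(np.uint8); m=cv2.morphologyEx(m,cv2.MORPH_OPEN,np.ones((7,7)))
    c=max(cv2.findContours(m,0,2)[0],key=cv2.contourArea); r=cv2.minAreaRect(c); b=cv2.boxPoints(r); e=max([b[1]-b[0],b[2]-b[1]],key=np.linalg.norm)
    print("slot ctr mm",np.array(r[0])*k-50,"size",np.array(r[1])*k,"yaw",np.degrees(np.arctan2(e[1],e[0]))%180)
    for z in(.02,.026,.032):
        I=rectify(im,K,T,z); H,S,V=cv2.split(cv2.cvtColor(I,cv2.COLOR_RGB2HSV))
        m=((S<75)&(V<140)&(rr>17)&(rr<44)).astype(np.uint8); m=cv2.morphologyEx(m,cv2.MORPH_OPEN,np.ones((5,5)))
        n,l,st,ce=cv2.connectedComponentsWithStats(m)
        for i in range(1,n):
            if st[i,4]>300: d=ce[i]-200; print(z,"dark area mm2",st[i,4]*k*k,"r",(np.hypot(*d)*k).round(1),"dir",np.degrees(np.arctan2(d[1],d[0])).round(1),"rmax",rr[l==i].max().round(1))
        m=(((H<8)|(H>172))&(S>130)&(xx*k>-10)&(yy*k>10)).astype(np.uint8); cs=cv2.findContours(m,0,2)[0]
        if cs:
            (x,y),q=cv2.minEnclosingCircle(np.vstack(cs)); print(z,"rim ctr dir",np.degrees(np.arctan2(y-200,x-200)).round(1),"dist",(np.hypot(x-200,y-200)*k).round(1),"rad",q*k)
if __name__=="__main__":
    print("before"); d=np.load("w4.npz"); run(d["im"],d["K"],d["T"])
    print("now"); im,z,K,T=cam("wrist"); run(im,K,T)
E
python3 slot.py
```

```text
19.85 [0.3998 0.0899 0.1648] yaw -46.63 z [-4.e-04 -0.e+00 -1.e+00] F [ 0.4 -0.3 -0.5] M [-0.02 -0.03  0.04] q [-0.07 -0.13  2.07 -0.    1.2   2.31]
before
slot ctr mm [-0.26209259 -0.11952591] size [14.8202467  26.09467697] yaw 99.32359
0.02 dark area mm2 391.8125 r 37.9 dir -105.9 rmax 44.0
0.02 dark area mm2 36.125 r 41.0 dir -56.7 rmax 44.0
0.02 dark area mm2 184.8125 r 40.3 dir -15.8 rmax 44.0
0.02 dark area mm2 26.1875 r 41.8 dir -156.8 rmax 44.0
0.02 dark area mm2 96.3125 r 41.6 dir 164.1 rmax 44.0
0.02 dark area mm2 319.25 r 28.7 dir 129.6 rmax 42.3
0.02 rim ctr dir 73.2 dist 51.3 rad 18.385650634765625
0.026 dark area mm2 456.3125 r 37.3 dir -105.9 rmax 44.0
0.026 dark area mm2 37.5625 r 39.7 dir -56.8 rmax 43.3
0.026 dark area mm2 248.3125 r 39.5 dir -15.9 rmax 44.0
0.026 dark area mm2 29.375 r 41.5 dir -157.7 rmax 44.0
0.026 dark area mm2 105.1875 r 41.5 dir 164.1 rmax 44.0
0.026 dark area mm2 305.9375 r 28.8 dir 129.6 rmax 42.1
0.026 rim ctr dir 74.0 dist 51.2 rad 18.131919860839844
0.032 dark area mm2 523.375 r 36.6 dir -105.9 rmax 44.0
0.032 dark area mm2 36.25 r 38.2 d
[... 831 characters left out ...]
a mm2 35.875 r 40.3 dir -56.9 rmax 43.8
0.026 dark area mm2 224.0 r 39.8 dir -15.9 rmax 44.0
0.026 dark area mm2 28.8125 r 41.5 dir -156.9 rmax 44.0
0.026 dark area mm2 121.4375 r 41.2 dir 164.0 rmax 44.0
0.026 dark area mm2 307.75 r 29.2 dir 76.0 rmax 42.2
0.026 rim ctr dir 73.7 dist 50.7 rad 17.785640716552734
0.032 dark area mm2 481.1875 r 37.0 dir -105.9 rmax 44.0
0.032 dark area mm2 34.125 r 38.9 dir -57.1 rmax 42.4
0.032 dark area mm2 283.1875 r 39.1 dir -16.0 rmax 44.0
0.032 dark area mm2 30.4375 r 41.1 dir -157.4 rmax 44.0
0.032 dark area mm2 139.125 r 41.0 dir 164.0 rmax 44.0
0.032 dark area mm2 294.75 r 28.8 dir 76.8 rmax 41.5
0.032 rim ctr dir 74.2 dist 50.1 rad 17.439653396606445
```

The dog is at 76° and the movement's centre at 74°, with 53° turned. That is on target and the screw is clear. Carrying the driver back to its hole.

>>> send_rows:
  motion:
    - [0,0,-8.1,0,0,-15,1]
    - [0,0,-8.1,0,0,-20,1]
    - [0,0,-8.1,0,0,-20,1]
    - [0,0,-8.1,0,0,-20,1]
    - [0,0,-8.1,0,0,-20,1]
    - [0,0,-8.2,0,0,-10,1]
    - [0,0,0,14,-21,0,1]
    - [0,0,0,22,-33,0,1]
    - [0,0,0,22,-33,0,1]
    - [0,0,0,22,-33,0,1]

```text
time_s: 20.9
eef_pos: [0.476, 0.2143, 0.2699]
eef_rot: [0.0, 1.0, 0.018, 0.0]
wrist_force: [0.5, -0.3, 0.2]
opening: 0.3
grasp_force: 59.2
```

>>> send_rows:
  motion:
    - [0,0,0,22,-33,0,1]
    - [0,0,0,20,-30,0,1]
    - [0,0,0,12.5,-19.5,0,1]
    - [0,0,0,0,0,0,1]
    - [0,0,0,0,0,0,1]
    - [0,0,0,0,0,0,1]
    - [0,0,0,0,0,0,1]
    - [0,0,0,0,0,0,1]
    - [0,0,0,0,0,0,1]
    - [0,0,0,0,0,0,1]

```text
time_s: 21.9
eef_pos: [0.5265, 0.2974, 0.2703]
eef_rot: [-0.0, 1.0, 0.018, 0.0]
wrist_force: [0.2, 0.2, -0.8]
opening: 0.294
grasp_force: 59.2
```

```bash
python3 st.py
python3 - <<'E'
from h import *
o=ctrl.get_obs(); q=o["eef_rot"]; M=R.from_quat([q[1],q[2],q[3],q[0]]).as_matrix()
print("to go mm",(M.T@(np.array([.5268,.2972,.0845])-o["eef_pos"])*1000).round(1))
# empty hole in the block top, wrist view
im,z,K,T=cam("wrist"); P=cloud(z,K,T)
m=((np.abs(P[...,2]-.066)<.006)).astype(np.uint8); c=max(cv2.findContours(m,0,2)[0],key=cv2.contourArea); b=cv2.boxPoints(cv2.minAreaRect(c)); print("block",[ray(*p,K,T,.066)[:2].round(4).tolist() for p in b])
g=(P[...,2]<.058)&(np.hypot(P[...,0]-.5268,P[...,1]-.2972)<.02)&(z>0)
u=np.nonzero(g); print(len(u[0]),[ray(np.mean(u[1]),np.mean(u[0]),K,T,.063).round(4)] if len(u[0]) else "")
E
```

```text
21.9 [0.5265 0.2974 0.2703] yaw 2.1 z [ 4.e-04  1.e-04 -1.e+00] F [ 0.2  0.2 -0.8] M [0.01 0.01 0.02] q [ 0.32  0.22  1.49 -0.    1.44  1.85]
to go mm [  0.2   0.3 185.8]
block [[0.5559, 0.329], [0.5607, 0.1994], [0.501, 0.1926], [0.4961, 0.3283]]
247 [array([0.5272, 0.2979, 0.063 ])]
```

>>> send_rows:
  motion:
    - [0,0,0,0,0,25,1]
    - [0,0,0,0,0,35,1]
    - [0,0,0,0,0,30,1]
    - [0,0,0,0,0,20,1]
    - [0,0,0,0,0,8,1]
    - [0,0,0,0,0,5,1]
    - [0,0,0,0,0,5,1]
    - [0,0,0,0,0,5,1]
    - [0,0,0,0,0,5,1]
    - [0,0,0,0,0,5,1]

```text
time_s: 22.95
eef_pos: [0.5268, 0.2978, 0.1273]
eef_rot: [-0.0, 1.0, 0.018, 0.001]
wrist_force: [0.1, -0.6, -0.8]
opening: 0.301
grasp_force: 59.2
```

```bash
python3 st.py
```

```text
22.95 [0.5268 0.2978 0.1273] yaw 2.12 z [ 1.e-03  3.e-04 -1.e+00] F [ 0.1 -0.6 -0.8] M [ 0.03 -0.02 -0.  ] q [0.32 0.35 1.61 0.   1.17 1.85]
```

In the hole with no contact. 42.8 mm still to go.

>>> send_rows:
  motion:
    - [0,0,0,0,0,8,1]
    - [0,0,0,0,0,8,1]
    - [0,0,0,0,0,8,1]
    - [0,0,0,0,0,6,1]
    - [0,0,0,0,0,5,1]
    - [0,0,0,0,0,4,1]
    - [0,0,0,0,0,2,1]
    - [0,0,0,0,0,1,1]
    - [0,0,0,0,0,0.5,1]
    - [0,0,0,0,0,0,1]

```text
time_s: 23.95
eef_pos: [0.5267, 0.2977, 0.0847]
eef_rot: [-0.0, 1.0, 0.018, 0.0]
wrist_force: [0.8, -0.2, -0.1]
opening: 0.299
grasp_force: 59.2
```

```bash
python3 st.py
```

```text
23.95 [0.5267 0.2977 0.0847] yaw 2.11 z [ 5.e-04  2.e-04 -1.e+00] F [ 0.8 -0.2 -0.1] M [ 0.03 -0.03  0.02] q [0.32 0.41 1.64 0.   1.09 1.85]
```

>>> send_rows:
  motion:
    - [0,0,0,0,0,0.5,1]
    - [0,0,0,0,0,0.5,1]
    - [0,0,0,0,0,0,1]
    - [0,0,0,0,0,0,0.3]
    - [0,0,0,0,0,0,0.1]
    - [0,0,0,0,0,0,0]
    - [0,0,0,0,0,0,0]
    - [0,0,0,0,0,0,0]
    - [0,0,0,0,0,0,0]
    - [0,0,0,0,0,0,0]

```text
time_s: 24.95
eef_pos: [0.5265, 0.2977, 0.0834]
eef_rot: [0.0, 1.0, 0.018, -0.0]
wrist_force: [0.1, 0.0, -0.1]
opening: 0.499
grasp_force: 0.0
```

>>> send_rows:
  motion:
    - [0,0,0,0,0,-5,0]
    - [0,0,0,0,0,-10,0]
    - [0,0,0,0,0,-20,0]
    - [0,0,0,0,0,-30,0]
    - [0,0,0,0,0,-35,0]
    - [0,0,0,0,0,-40,0]
    - [0,0,0,0,0,-40,0]
    - [0,0,0,-35,0,-30,0]
    - [0,0,0,-35,0,0,0]
    - [0,0,0,0,0,0,0]

```text
time_s: 25.95
eef_pos: [0.4538, 0.2956, 0.2959]
eef_rot: [-0.001, 1.0, 0.019, 0.001]
wrist_force: [-0.6, -0.1, 0.1]
opening: 0.502
grasp_force: 0.0
```

```bash
python3 st.py; python3 drv.py w9.png
python3 - <<'E'
from h import *
from slot import run
im,z,K,T=cam("wrist"); run(im,K,T)
E
```

```text
25.95 [0.4538 0.2956 0.2959] yaw 2.22 z [ 0.0019  0.0013 -1.    ] F [-0.6 -0.1  0.1] M [ 0.   -0.02 -0.02] q [0.36 0.06 1.61 0.   1.47 1.89]
red 510 [527.9 297.1] [25.9 19.8] 89.2 zmed 0.1313
blue 517 [529.1 227.8] [18.7 27.9] 2.2 zmed 0.1313
[0.45539316 0.29541331 0.29523912] [-4.23785725e-04  9.99815992e-01  1.91434652e-02  1.15378897e-03] [3.56683043e-01 5.88520265e-02 1.61247284e+00 3.57447065e-05
 1.46780974e+00 1.88918644e+00]
slot ctr mm [ 0.00928116 -0.30736542] size [26.67729187 14.49473095] yaw 45.658554
0.02 dark area mm2 659.1875 r 34.3 dir -106.2 rmax 44.0
0.02 dark area mm2 119.125 r 41.3 dir -15.9 rmax 44.0
0.02 dark area mm2 98.5 r 41.6 dir 164.2 rmax 44.0
0.02 dark area mm2 270.625 r 27.3 dir 75.2 rmax 39.5
0.02 rim ctr dir 72.3 dist 51.8 rad 17.50404167175293
0.026 dark area mm2 972.0 r 32.0 dir -106.1 rmax 44.0
0.026 dark area mm2 152.4375 r 40.8 dir -15.9 rmax 44.0
0.026 dark area mm2 110.625 r 41.4 dir 164.1 rmax 44.0
0.026 dark area mm2 328.6875 r 28.4 dir 75.7 rmax 43.0
0.026 rim ctr dir 71.6 dist 52.2 rad 16.001977920532227
0.032 dark area mm2 1627.25 r 23.9 dir -102.6 rmax 44.0
0.032 dark area mm2 323.0 r 30.4 dir 76.4 rmax 44.0
0.032 rim ctr dir 71.1 dist 52.6 rad 14.000024795532227
```

The red driver is upright in its hole, with its top at 131 mm and its position unchanged. The blue driver hasn't moved, and the dog still points at the movement's centre. Handing in.

```bash
python3 -c "
from bench import ctrl; print(ctrl.hand_in())"
```

```text
the job is handed in; nothing more can be done
None
```

The job is handed in (verdict not shown): the screw is turned about 53° so its dog points within about 2–4° of the movement's middle, the red driver is back upright in its hole and the blue one did not move; an early try at the wrong blade angle pressed on the screw's mouth with about 30 N, and I viewed 11 pictures against the limit of 10.

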